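# Refit the hob knob and hold it pressed in

### The arm

A 7-joint arm with a two-finger parallel gripper is mounted at the origin on the work surface. World frame = base frame: x ahead of the robot, y to its left, z up, the work surface at z = 0. Lengths are in m, angles in rad, forces in N, time in s.
With the tool pointing down it reaches from about 0.35 to 0.9 m from the base axis. Payload 8.1 kg.
Tool frame: the origin (TCP) lies at the centre of the arm's flange, where the gripper is bolted on; the fingertips stand 178 mm ahead of it and the grasp point (between the pads) lies 159 mm ahead of it; z points along the fingers, y is the direction in which the jaws open and shut (so a half turn about z gives the same grasp; the last joint's range is limited). The gripper opens to 92 mm and grips with 3 to 60 N. Pads are 19 mm wide; open, the fingers measure 130 mm over their backs; the gripper's body (75 mm by 190 mm) begins 47 mm behind the grasp point.
Start: joints at [1.024, 0.434, 0.025, 1.573, -0.012, 1.134, -0.075], TCP at [0.268, -0.564, 0.405] pointing down, gripper open.
Joint ranges: [-2.62, 2.62], [-0.44, 2.09], [-1.27, 1.32], [0.08, 2.57], [-1.32, 4.46], [0.12, 2], [-2.74, 2.74]. Speed limits (rad/s): [2.22, 2.22, 3.01, 3.01, 3.14, 3.14, 3.14].

### API

Orientations are given as a rotation vector (axis times angle).
In Python, from cell import arm, get_image, camera_model gives the robot as it stands. The module is installed in compiled form; this text tells all that it offers.
- The arm moves only by the shell command python3 -m pendant 'ROWS' [FORCE]. ROWS is JSON, a list that holds one entry, the list of rows, each a list of 7 numbers: the shift along the tool's x, y, z in mm, then the turn, a rotation vector about the tool's x, y, z in rad, then the closure, from -1 (fully open) to 1 (shut). In form: [[[x, y, z, rx, ry, rz, hand], ...]]. A call has 1 to 20 rows; each row is the pose to reach, as a shift and turn from the pose commanded when the call began, along the tool's axes at that moment; what a row does not reach only later rows make up. A row lasts 1/8 s, in which the tool goes at most 62.5 mm and 10.7 degrees, less where a joint would pass 70% of its speed; a pose out of reach is approached as far as the arm can. A call with a gripper value outside its range is refused whole. The fingers move at their own pace and stop on an object; FORCE is the grip in N (left out, the last holds). Time passes only in rows, so rows that repeat a pose let the fingers close. It gives the time, the measured TCP pose, the force and the opening at its end, in the units of the state.
- arm.observe(): the state, without advancing time (a new reading comes with each control period).
- get_image(name): name is "scene" or "top" or "wrist"; returns the picture (384x512x3 uint8, red, green, blue); there is no depth.
- camera_model(name): a dict with "fx", "fy", "cx", "cy" (pixels), "position" and "orientation" of the camera in the world; the wrist camera has in their place "T_tool_cam" (4x4, takes a point from camera to tool coordinates, whose origin is the TCP and whose axes are the flange's). Camera axes: x right, y down, z forward; pixel columns grow to the right and rows downward; lengths in m; the calibration is good to about 2 mm. A picture is of the moment at which its call begins: read the wrist's pose just before it. camera_model takes no time and is no camera call.
- arm.sign_off(): hands the job in, once; it reports no verdict.
The state is a dict: "clock": time; "joints": joint angles; "dq": joint speeds; "joint_efforts": joint torques, N m; "position": TCP position; "ee_rot": TCP orientation; "force": force on the tool from outside, world axes, zero at the start; "ft_torque": the same for the moment, N m; "width": opening from 0.0 (shut) to 1.0 (fully open).
Only numpy, scipy, OpenCV 4.12 (cv2) and the standard library are available. Lean on these libraries where they do the work, as an engineer would, in place of code of your own. Each camera call takes 0.05 s, during which the arm holds its last target.

### The job

The gas hob's knob has been washed and is parked in the slotted rack: slide it along the slot and out of the open end, turn it so that the flat in its bore matches the flat of the bare D-shaped spindle on the hob, and push it fully home on the spindle. Then press the knob all the way down against the valve's spring and keep pressing, as you do to light the burner: the program finishes while the gripper is still on the knob holding it down. Leave the pot, the foil tins and the jar where they stand.

Things in the scene. Friction and masses are not known exactly. Their poses are not given: they have to be found in the camera images.
- knob: Loose black plastic cooker knob, about 80 g, 56 mm tall. Origin: centre of its underside, on the bore's axis; z up. Round skirt 44 mm across, z 0 to 6 mm; neck 27 mm across up to z = 24 mm; above it a bar grip (see knob_grip) whose pointed nose looks along +x. It starts standing in the rack's slot, underside 4 mm above the table.
- knob_grip (a point): Point on the knob's axis, 45 mm above its underside, in the bar grip; axes as the knob's. The bar spans z 24 to 56 mm of the knob, is 16 mm wide in y with flat parallel sides from x = -16 to +14 mm, then a wedge nose to a point at x = +26 mm; a thin white line on top runs to the nose.
- knob_nose (a point): Point of the bar grip's nose, 26 mm from the knob's axis along its +x, 40 mm above its underside; axes as the knob's.
- knob_bore (a point): Centre of the bore's mouth, in the knob's underside; axes as the knob's. The blind D-shaped bore goes 18 mm up, is 18 mm across, and has its flat 3.5 mm from the axis on the nose (+x) side: 1 mm play all round on the spindle, which it fits at one yaw only (within about 0.2 rad), knob +x along spindle_tip +x.
- rack: Fixed aluminium slotted rack on the table, 74 mm (x) by 120 mm (y), 18 mm high. Origin: centre of its underside. The slot runs along its y axis, open at the y = +60 mm end, shut by a stop at the other. The knob starts with its axis between y = -30 and -5 mm, its nose within 0.6 rad of the rack's +x.
- rack_mouth (a point): Centre of the slot's open end, on the table; axes as the rack's (slot along y, out towards +y). Floor 4 mm thick, channel 50 mm wide; two rails overhang it from 13 to 18 mm above the table, 32 mm apart: they catch the knob's skirt (3 mm play above and at each side), so it lifts only once its axis is 25 mm beyond this point. The bar grip stands 10 mm clear above the rails.
- hob: Fixed steel single-burner hob, 340 (x) by 360 mm (y), flat top 80 mm above the table; pan support to 105 mm above the table, x -49 to +159 mm, y within 104 mm. Origin: centre of its underside; its front looks along -x. The spindle stands upright on the top's front strip, x -130 to -110 mm, y within 90 mm.
- spindle_tip (a point): Centre of the upper end of the aluminium spindle, 112 mm above the table when released; it cannot turn. D-shaft 16 mm across, flat 2.5 mm from the axis on the point's +x side, last 4 mm tapered to 70 per cent. It stands 26 mm out of a dark bezel 38 mm across whose pointed nose, 38 mm long, also shows +x (within 0.7 rad of the hob's +x). Fully home, the knob's underside is 18 mm below this point.
- pot: Loose steel pot, bystander, 160 mm across, 75 mm high, with two side handles; origin: centre of its underside.
- foil_tin: Loose open foil tin, bystander, 80 mm across, 34 mm high; origin: centre of its underside.
- foil_stack: Loose stack of foil tins, bystander, 80 mm across, 55 mm high; origin: centre of its underside.
- jar: Loose glass jar, bystander, 68 mm across, 100 mm high; origin: centre of its underside.
- spindle (a joint): How far the spindle is pressed down into the hob, m: 0 released, 0.006 at the stop. A spring pushes it up with 4 N at 0 and 10 N at the stop.
Mind the look-alikes: they are no part of the job. Leave any red look-alike of the knob alone. What is shaped like the rack but pink is not meant.

How it is judged:
On the way:
1. the knob is out of the rack and lifted clear of it (height (world z) of knob above 0.04 m and contact force between knob and rack below 0.3 N), for 0.1 s.
At the end, for the whole second after the job is handed in: Through the last second: spindle tip at least 15.5 mm up the knob's bore, axes within 3 mm and 0.1 rad, flats within 0.3 rad on the same side; spindle held at least 4 mm down of its 6; fingers on the knob with more than 3 N; knob still (value of joint spindle above 0.004 m and z of spindle_tip in the frame of knob above 0.0155 m and horizontal distance between knob and spindle_tip below 0.003 m and angle between the x axis of knob and the x axis of spindle_tip, either way round below 0.3 rad and x of knob_nose in the frame of spindle_tip above 0.02 m and angle between knob's own z axis and vertical below 0.1 rad and contact force between the fingers and knob above 3 N and linear speed of knob below 0.02 m/s); the arm keeps its last pose, push and grip.
It fails at once if a bystander (pot, foil tins, jar) is moved more than 25 mm (distance of any of pot, foil_tin, foil_stack, jar from where it was at the start of the episode above 0.025 m).
It also fails if it takes over 42 s, if anything falls off the work surface, if the arm or the gripper's body presses on something with over 40 N, if the wrist force passes 120 N, or if a joint passes its speed limit or range.

## Working session

There is one attempt and no reset: what is moved stays moved. The work goes in short steps, Python scripts to look and compute and a shell command to move; the robot and the scene stay as the last step left them, time stands still between calls to the robot, and variables do not carry over. Pictures are saved under pics/ and viewed, and the job is handed in when it is done.

```bash
mkdir -p pics
cat > h.py <<'E'
import numpy as np, cv2
from scipy.spatial.transform import Rotation as R
from cell import arm, get_image, camera_model
def cam(name,st=None):
    m=camera_model(name)
    K=np.array([[m['fx'],0,m['cx']],[0,m['fy'],m['cy']],[0,0,1]])
    if 'T_tool_cam' in m:
        T=np.eye(4);T[:3,:3]=R.from_rotvec(st['ee_rot']).as_matrix();T[:3,3]=st['position'];T=T@np.array(m['T_tool_cam'])
    else:
        T=np.eye(4);o=np.array(m['orientation'])
        T[:3,:3]=o if o.shape==(3,3) else (R.from_rotvec(o).as_matrix() if o.size==3 else R.from_quat(o).as_matrix())
        T[:3,3]=m['position']
    return K,T
def ray(K,T,px,z):
    d=T[:3,:3]@np.linalg.inv(K)@np.array([px[0],px[1],1.0]);s=(z-T[2,3])/d[2];return T[:3,3]+s*d
def proj(K,T,p):
    q=K@(T[:3,:3].T@(np.array(p)-T[:3,3]));return q[:2]/q[2]
E
python3 - <<'E'
from h import *
s=arm.observe();print(s)
for n in ['scene','top','wrist']:
    print(n,camera_model(n)); cv2.imwrite(f'pics/{n}0.png',get_image(n)[:,:,::-1])
E
```

```text
{'clock': 0.0, 'joints': array([ 1.02440678,  0.43526486,  0.02495862,  1.57407934, -0.0115992 ,
        1.13398275, -0.07508418]), 'dq': array([-4.55259261e-04, -8.62297612e-04,  5.87430024e-04,  1.99987422e-03,
       -3.13090511e-03, -6.56292057e-05, -2.05849786e-04]), 'joint_efforts': array([ 1.49341460e-03, -6.67849231e+01,  9.85989086e-01, -3.14455712e+01,
       -6.03735773e-02,  4.27912152e-02,  1.92550501e-04]), 'position': array([ 0.26823831, -0.56427006,  0.40392542]), 'ee_rot': array([-3.06310508e+00, -6.91001393e-01,  7.61192605e-04]), 'force': array([-0.06642746,  0.00465859, -0.2393153 ]), 'ft_torque': array([ 0.01456005, -0.05973126, -0.02727577]), 'width': 0.9998697210449689}
scene {'fx': 359.1580691984064, 'fy': 359.1580691984064, 'cx': 256.84553217649466, 'cy': 189.6989966712604, 'position': array([ 1.14769802, -0.62262017,  0.78953627]), 'orientation': array([-2.09745502, -0.97322378,  0.46740526])}
top {'fx': 425.215839646441, 'fy': 425.215839646441, 'cx': 258.5483814941458, 'cy': 184.35893902226496, 'position': array([ 0.38273019, -0.09478437,  1.17664254]), 'orientation': array([-2.14948464,  2.16159167, -0.12318652])}
wrist {'fx': 295.95120596454046, 'fy': 295.95120596454046, 'cx': 253.2333176854291, 'cy': 191.08133561304155, 'T_tool_cam': array([[ 5.46388745e-05, -9.64739901e-01, -2.63205092e-01,
         7.14038097e-02],
       [ 9.99999767e-01,  2.31811623e-04, -6.42081272e-04,
         8.93946247e-04],
       [ 6.80455422e-04, -2.63204995e-01,  9.64739689e-01,
         2.02396388e-02],
       [ 0.00000000e+00,  0.00000000e+00,  0.00000000e+00,
         1.00000000e+00]])}
```

View pics/top0.png

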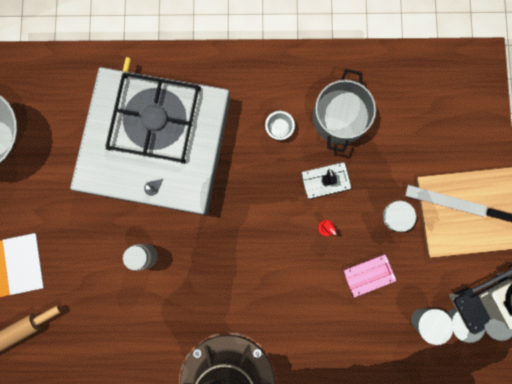

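View pics/scene0.png

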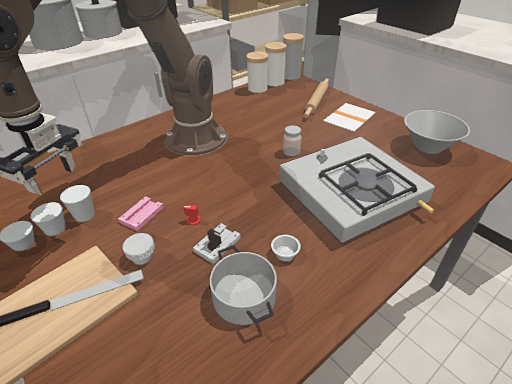

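View pics/wrist0.png

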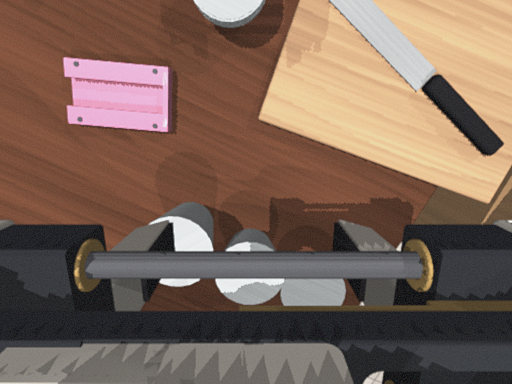

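Candidates for the knob in the top image are the black one in the aluminium rack at (327,180) and the red look-alike at (327,229). For the rack, they are the aluminium one at (327,180) and the pink one at (370,275). I choose the black knob in the aluminium rack and will check it in a close crop.

Run:
```python
import cv2,numpy as np
t=cv2.imread('pics/top0.png');s=cv2.imread('pics/scene0.png')
a=cv2.resize(t[155:205,295:360],None,fx=6,fy=6,interpolation=cv2.INTER_CUBIC)
b=cv2.resize(t[165:205,130:180],None,fx=7,fy=7,interpolation=cv2.INTER_CUBIC)
c=cv2.resize(s[220:270,185:250],None,fx=6,fy=6,interpolation=cv2.INTER_CUBIC)
d=np.zeros((600,780,3),np.uint8);d[:300,:390]=a;d[:280,400:750]=b;d[300:600,:390]=c
cv2.imwrite('pics/crop.png',d)
```

```text
(no output)
```

View pics/crop.png

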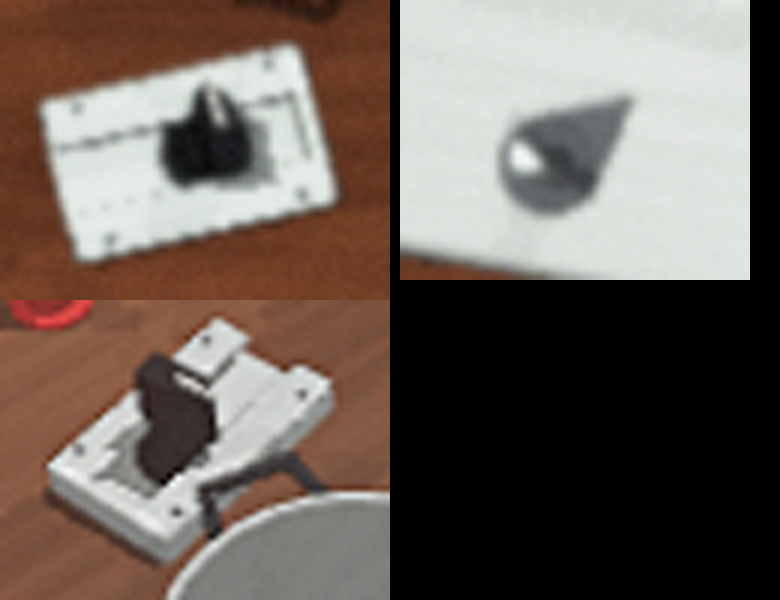

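Run:
```python
from h import *
K,T=cam('top');print(T[:3,:3].round(2))
f=lambda x,y:(x/6+295-.4,y/6+155-.4)
C=[ray(K,T,f(*p),.018) for p in[(41,101),(297,43),(338,203),(82,262)]]
C=np.array(C);print(C.round(4)); c=C.mean(0)
yd=C[0]+C[3]-C[1]-C[2];print('center',c,'yaw of y',np.arctan2(yd[1],yd[0]), np.linalg.norm(yd)/2, np.linalg.norm(C[0]-C[3]))
print('nose',ray(K,T,f(207,85),.060),'knob ctr approx',ray(K,T,f(207,150),.04))
g=lambda x,y:((x-400)/7+130-.4,y/7+165-.4)
print('bez tip',ray(K,T,g(634,97),.086),'bez c',ray(K,T,g(547,163),.086),'spindle',ray(K,T,g(525,157),.112))
H=[ray(K,T,p,.08) for p in[(100,68),(229,90),(208,213),(72,190)]];print(np.array(H).round(3))
for p,z in[((345,110),.075),((281,125),.034),((400,217),.055),((135,258),.1)]:print(ray(K,T,p,z).round(3))
```

```text
[[-0.01 -0.99  0.12]
 [-1.    0.01  0.01]
 [-0.01 -0.12 -0.99]]
[[ 0.559  -0.2052  0.018 ]
 [ 0.5853 -0.3233  0.018 ]
 [ 0.5111 -0.3398  0.018 ]
 [ 0.4848 -0.2226  0.018 ]]
center [ 0.53506584 -0.27270937  0.018     ] yaw of y 1.7905133288408095 0.12055085134818441 0.07623454332960813
nose [ 0.55934605 -0.27469704  0.06      ] knob ctr approx [ 0.53298891 -0.27717525  0.04      ]
bez tip [0.53254261 0.16017026 0.086     ] bez c [0.50813133 0.19182527 0.086     ] spindle [0.50736838 0.19300033 0.112     ]
[[ 0.835  0.338  0.08 ]
 [ 0.771 -0.01   0.08 ]
 [ 0.443  0.043  0.08 ]
 [ 0.505  0.398  0.08 ]]
[ 0.715 -0.319  0.075]
[ 0.686 -0.15   0.034]
[ 0.431 -0.458  0.055]
[0.33  0.223 0.1  ]
```

```bash
cat >> h.py <<'E'
def shift(tgt,yaw,s=None):
    "tool-axes shift (mm) and rotvec to reach TCP tgt with tool z down, tool x at world yaw"
    s=s or arm.observe();R0=R.from_rotvec(s['ee_rot']);p=np.array(s['position'])
    c,q=np.cos(yaw),np.sin(yaw);Rt=R.from_matrix(np.array([[c,q,0],[q,-c,0],[0,0,-1]]))
    print('now',p.round(4),'yaw',np.arctan2(*R0.as_matrix()[[1,0],0]).round(4),'t',s['clock'],'w',s['width'],'F',s['force'].round(2))
    print('shift mm',(R0.inv().apply(np.array(tgt)-p)*1000).round(1),'rot',(R0.inv()*Rt).as_rotvec().round(3))
E
python3 -c "
from h import *
shift([.46,-.277,.36],.08)"
```

```text
now [ 0.2683 -0.5643  0.4041] yaw 0.4437 t 0.15 w 1.0029721921256676 F [-0.94  0.27 -0.45]
shift mm [ 296.5 -177.1   44.3] rot [-0.001  0.     0.364]
```

```bash
python3 -m pendant '[[[60,-35,9,0,0,0.08,-1],[120,-70,18,0,0,0.16,-1],[180,-105,27,0,0,0.24,-1],[240,-140,36,0,0,0.31,-1],[297,-177,44,0,0,0.364,-1],[297,-177,44,0,0,0.364,-1],[297,-177,44,0,0,0.364,-1]]]' 30
python3 - <<'E'
from h import *
s=arm.observe();im=get_image('wrist');cv2.imwrite('pics/w1.png',im[:,:,::-1])
np.savez('w1.npz',**{k:s[k] for k in('position','ee_rot')});print(s['dq'].round(3))
K,T=cam('wrist',s);print(proj(K,T,[.533,-.277,.06]))
E
```

```text
clock: 1.02
position: [0.4623, -0.2738, 0.3602]
ee_rot: [-3.137, -0.135, 0.0]
force: [-0.7, 0.0, 0.0]
width: 1.002
[ 0.049 -0.005  0.058 -0.006  0.016  0.006  0.038]
[263.43495454 111.90681867]
```

View pics/w1.png

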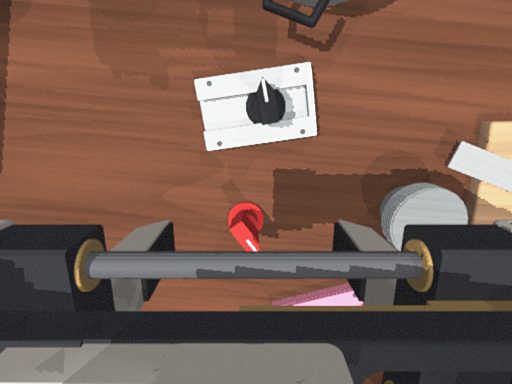

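Run:
```python
import cv2
t=cv2.imread('pics/w1.png')
a=cv2.resize(t[55:160,185:330],None,fx=5.5,fy=5.5,interpolation=cv2.INTER_CUBIC)
cv2.imwrite('pics/w1c.png',a)
```

```text
(no output)
```

View pics/w1c.png

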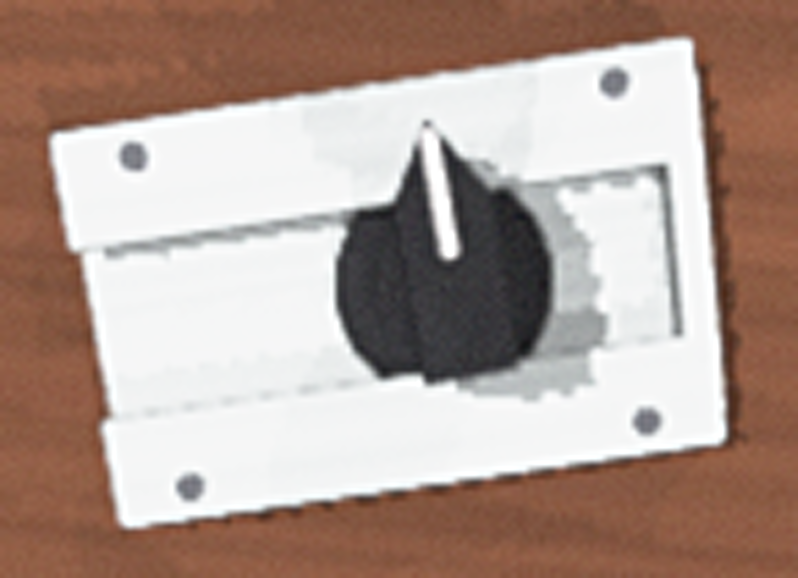

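Run:
```python
from h import *
s=dict(np.load('w1.npz'));K,T=cam('wrist',s)
f=lambda x,y:(x/5.5+185-.4,y/5.5+55-.4)
g=lambda p,z:ray(K,T,f(*p),z)
C=np.array([g(p,.018) for p in[(50,133),(692,38),(726,440),(122,525)]]);c=C.mean(0)
yd=C[0]+C[3]-C[1]-C[2];ya=np.arctan2(yd[1],yd[0]);print('rack',c,ya,np.linalg.norm(yd)/2,C.round(4).tolist())
for a,b in((0,1),(3,2)):
    d=C[a]-C[b];print(np.arctan2(d[1],d[0]))
S=[g(p,.018) for p in[(134,155),(614,81),(647,420),(190,486)]]
d=S[0]+S[3]-S[1]-S[2];print('screws',np.mean(S,0),np.arctan2(d[1],d[0]))
n=g((427,124),.060);t=g((451,257),.060);d=n-t;k=np.arctan2(d[1],d[0]);print('nose',n,'line yaw',k,np.linalg.norm(d))
ctr=n-.026*np.array([np.cos(k),np.sin(k),0]);print('ctr',ctr)
L=g((337,285),.010);Rr=g((553,275),.010);print('skirt',(L+Rr)/2,np.linalg.norm(L-Rr))
u=np.array([np.cos(ya),np.sin(ya)]);v=np.array([u[1],-u[0]])
print('in rack x,y',(ctr-c)[:2]@v,(ctr-c)[:2]@u)
```

```text
rack [ 0.53680311 -0.27075068  0.018     ] 1.794566813033775 0.11955249883292748 [[0.5593, -0.2042, 0.018], [0.5857, -0.3208, 0.018], [0.5144, -0.3373, 0.018], [0.4877, -0.2208, 0.018]]
1.7934194506342553
1.7957144515544485
screws [ 0.53686665 -0.27064491  0.018     ] 1.7992063101151108
nose [ 0.56257179 -0.27311721  0.06      ] line yaw 0.283565117808 0.020949129682913504
ctr [ 0.53761013 -0.28039149  0.06      ]
skirt [ 0.53964686 -0.28012625  0.01      ] 0.042081787530888586
in rack x,y -0.0013524793155851264 -0.0095795300366914
```

```bash
python3 -c "
from h import *
shift([.5382,-.2802,.208],.25)"
```

```text
now [ 0.4611 -0.2759  0.3604] yaw 0.0827 t 1.075 w 0.997410154096356 F [-0.98 -0.26 -0.24]
shift mm [ 76.5  10.7 152.4] rot [-0.001  0.001 -0.167]
```

```bash
python3 -m pendant '[[[40,5,25,0,0,-0.09,-1],[76,11,50,0,0,-0.167,-1],[76.5,10.7,80,0,0,-0.167,-1],[76.5,10.7,115,0,0,-0.167,-1],[76.5,10.7,140,0,0,-0.167,-1],[76.5,10.7,152,0,0,-0.167,-1],[76.5,10.7,152,0,0,-0.167,-1]]]' 30
python3 - <<'E'
from h import *
shift([.5382,-.2802,.208],.25)
s=arm.observe();im=get_image('wrist');cv2.imwrite('pics/w2.png',im[:,:,::-1])
E
```

```text
clock: 1.95
position: [0.5371, -0.2826, 0.2084]
ee_rot: [-3.118, -0.385, 0.002]
force: [-0.7, -0.3, 0.3]
width: 0.999
now [ 0.5371 -0.2826  0.2084] yaw 0.2455 t 1.95 w 0.998524809748694 F [-0.69 -0.32  0.25]
shift mm [ 1.6 -2.   0.4] rot [-0.     0.001 -0.005]
```

View pics/w2.png

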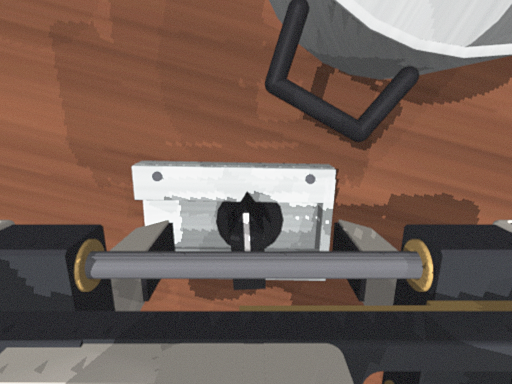

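```bash
python3 -m pendant '[[[1,-2,0,0,0,0,-1],[1,-2,0,0,0,0,1],[1,-2,0,0,0,0,1],[1,-2,0,0,0,0,1],[1,-2,0,0,0,0,1],[1,-2,0,0,0,0,1],[1,-2,0,0,0,0,1]]]' 40
python3 - <<'E'
from h import *
ya=1.797
s=arm.observe();p=s['position']
shift(p+np.array([.105*np.cos(ya),.105*np.sin(ya),0]),.25)
E
```

```text
clock: 2.88
position: [0.5382, -0.2795, 0.2087]
ee_rot: [-3.118, -0.387, 0.0]
force: [-0.6, -0.8, 0.5]
width: 0.398
now [ 0.5382 -0.2795  0.2087] yaw 0.2467 t 2.875 w 0.39817520792528643 F [-0.63 -0.82  0.5 ]
shift mm [   2.2 -105.     0. ] rot [-0.     0.    -0.003]
```

Still closing.

```bash
python3 -m pendant '[[[0,0,0,0,0,0,1],[0,0,0,0,0,0,1],[0,0,0,0,0,0,1],[0,0,0,0,0,0,1]]]' 40
python3 - <<'E'
from h import *
ya=1.797
s=arm.observe();p=s['position']
shift(p+np.array([.105*np.cos(ya),.105*np.sin(ya),0]),.25)
E
```

```text
clock: 3.38
position: [0.5382, -0.2795, 0.2087]
ee_rot: [3.118, 0.387, -0.0]
force: [-0.2, -0.1, 0.1]
width: 0.169
now [ 0.5382 -0.2795  0.2087] yaw 0.2467 t 3.375 w 0.16905663892980918 F [-0.21 -0.08  0.08]
shift mm [   2.2 -105.    -0. ] rot [ 0.     0.    -0.003]
```

```bash
python3 -m pendant '[[[0,0,-1.5,0,0,0,1],[0,-6,-1.5,0,0,0,1],[0.3,-16,-1.5,0,0,0,1],[0.6,-28,-1.5,0,0,0,1],[0.8,-40,-1.5,0,0,0,1]]]' 40
python3 -c "
from h import *
shift([.5382+.105*np.cos(1.797),-.2795+.105*np.sin(1.797),.2085],.25)"
```

```text
clock: 4.0
position: [0.529, -0.2393, 0.2102]
ee_rot: [-3.117, -0.387, 0.0]
force: [-0.6, 0.9, 0.1]
width: 0.175
now [ 0.529  -0.2393  0.2102] yaw 0.2473 t 4.0 w 0.17450186983957514 F [-0.59  0.89  0.09]
shift mm [  1.3 -63.7   1.7] rot [-0.     0.    -0.003]
```

```bash
python3 -m pendant '[[[0.2,-12,0,0,0,0,1],[0.5,-26,0,0,0,0,1],[0.8,-40,0,0,0,0,1],[1,-54,0,0,0,0,1],[1.3,-66,0,0,0,0,1],[1.3,-68,0,0,0,0,1],[1.3,-68,0,0,0,0,1]]]' 40
python3 - <<'E'
from h import *
shift([.5,-.16,.32],.25)
for n in('wrist','scene'): cv2.imwrite(f'pics/{n}3.png',get_image(n)[:,:,::-1])
E
```

```text
clock: 4.88
position: [0.5139, -0.1744, 0.2103]
ee_rot: [3.117, 0.386, 0.0]
force: [0.2, -0.1, -0.5]
width: 0.171
now [ 0.5139 -0.1744  0.2103] yaw 0.2467 t 4.875 w 0.17053070805124265 F [ 0.18 -0.06 -0.53]
shift mm [ -10.   -17.3 -109.7] rot [ 0.    -0.    -0.003]
```

View pics/wrist3.png

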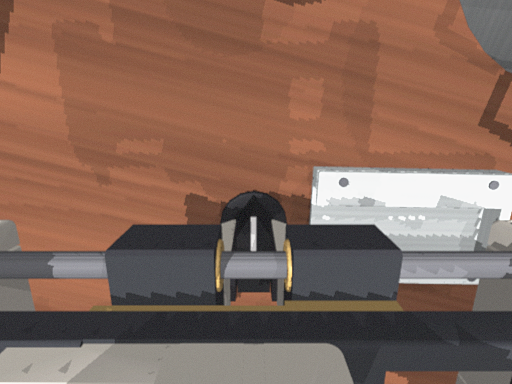

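View pics/scene3.png

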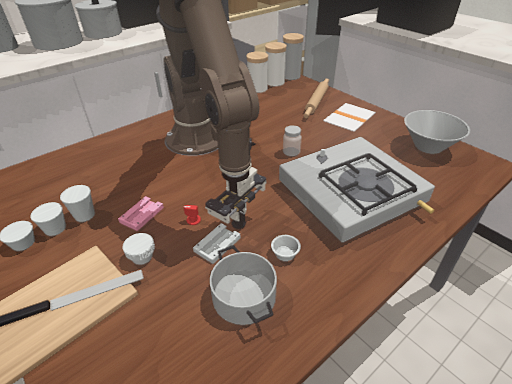

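```bash
python3 -m pendant '[[[0,0,-25,0,0,0,1],[0,0,-60,0,0,0,1],[0,0,-110,0,0,0,1],[0,0,-160,0,0,0,1],[0,0,-185,0,0,0,1],[0,0,-185,0,0,0,1]]]' 40
python3 - <<'E'
from h import *
print(arm.observe()['joints'].round(2))
shift([.455,.259,.40],-.9)
E
```

```text
clock: 5.72
position: [0.5143, -0.1749, 0.3973]
ee_rot: [3.116, 0.385, 0.006]
force: [-0.1, 0.3, -1.1]
width: 0.174
[ 0.27  0.31 -0.06  1.78  0.02  1.05 -1.12]
now [ 0.5143 -0.1749  0.3973] yaw 0.2458 t 5.725 w 0.17375171327125247 F [-0.08  0.28 -1.12]
shift mm [  48.1 -435.3   -3.5] rot [-0.    -0.005  1.146]
```

The wrist joint would reach about -2.9 rad at the spindle's yaw, past its -2.74 limit. I'll set the knob down on free table, turn the hand half a turn and regrasp.

```bash
python3 -c "
from h import *
shift([.50,-.10,.2075],.246)"
```

```text
now [ 0.5143 -0.1749  0.3973] yaw 0.2458 t 5.725 w 0.17375171327125247 F [-0.08  0.28 -1.12]
shift mm [  3.6 -76.6 189.7] rot [ 0.002 -0.004 -0.   ]
```

```bash
python3 -m pendant '[[[2,-30,35,0,0,0,1],[3,-60,80,0,0,0,1],[3.6,-76,125,0,-0.004,0,1],[3.6,-76,165,0,-0.004,0,1],[3.6,-76,183,0,-0.004,0,1],[3.6,-76,189,0,-0.004,0,1],[3.6,-76,191,0,-0.004,0,1],[3.6,-76,192.5,0,-0.004,0,1]]]' 40
python3 -c "
from h import *
shift([.50,-.10,.2045],.246)"
```

```text
clock: 6.72
position: [0.4973, -0.0997, 0.2044]
ee_rot: [3.118, 0.386, -0.011]
force: [-18.4, 3.3, 53.7]
width: 0.173
now [ 0.4973 -0.0997  0.2044] yaw 0.2462 t 6.725 w 0.17254576686411807 F [-18.44   3.3   53.75]
shift mm [ 2.5  0.9 -0.1] rot [-0.001  0.007  0.   ]
```

```bash
python3 -m pendant '[[[0,0,-1.5,0,0,0,1]]]' 40
python3 -c "
from h import *
shift([.50,-.10,.2055],.246)"
```

```text
clock: 6.85
position: [0.4984, -0.0999, 0.205]
ee_rot: [3.117, 0.386, -0.006]
force: [-0.4, -0.6, -0.7]
width: 0.172
now [ 0.4984 -0.0999  0.205 ] yaw 0.2462 t 6.85 w 0.17211786654932779 F [-0.37 -0.55 -0.75]
shift mm [ 1.5  0.5 -0.5] rot [0.    0.004 0.   ]
```

```bash
python3 -m pendant '[[[0,0,0,0,0,0,0.2],[0,0,0,0,0,0,0.2],[0,0,0,0,0,0,0.2],[0,0,-8,0,0,0,0.2],[0,0,-40,0,0,0,0.2],[0,0,-62,0,0,0,0.2]]]' 40
python3 - <<'E'
from h import *
s=arm.observe();shift([.5,-.1,.2],.2);cv2.imwrite('pics/w4.png',get_image('wrist')[:,:,::-1]);print(s['joints'].round(2))
E
```

```text
clock: 7.6
position: [0.4992, -0.0996, 0.2677]
ee_rot: [3.117, 0.386, -0.005]
force: [1.0, -0.3, -0.2]
width: 0.403
now [ 0.4992 -0.0996  0.2677] yaw 0.2467 t 7.6 w 0.40263488297936834 F [ 1.04 -0.31 -0.24]
shift mm [ 0.9  0.5 67.7] rot [0.    0.003 0.047]
[ 0.16  0.42 -0.09  2.    0.05  0.73 -1.29]
```

View pics/w4.png

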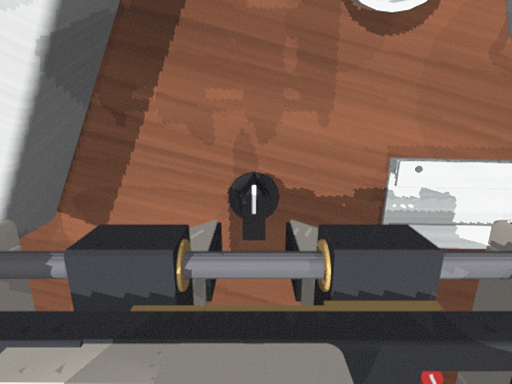

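```bash
python3 -m pendant '[[[0,0,0,0,0,-0.18,0.2],[0,0,0,0,0,-0.36,0.2],[0,0,0,0,0,-0.54,0.2],[0,0,0,0,0,-0.72,0.2],[0,0,0,0,0,-0.9,0.2],[0,0,0,0,0,-1.08,0.2],[0,0,0,0,0,-1.26,0.2],[0,0,0,0,0,-1.44,0.2],[0,0,0,0,0,-1.62,0.2],[0,0,0,0,0,-1.8,0.2],[0,0,0,0,0,-1.98,0.2],[0,0,0,0,0,-2.16,0.2],[0,0,0,0,0,-2.34,0.2],[0,0,0,0,0,-2.52,0.2],[0,0,0,0,0,-2.7,0.2],[0,0,0,0,0,-2.88,0.2],[0,0,0,0,0,-3.05,0.2],[0,0,0,0,0,-3.14,0.2],[0,0,0,0,0,-3.14,0.2]]]' 40
python3 - <<'E'
from h import *
s=arm.observe();shift([.4985,-.0999,.205],.246+np.pi);cv2.imwrite('pics/w5.png',get_image('wrist')[:,:,::-1]);print(s['joints'].round(2))
E
```

```text
clock: 10.02
position: [0.499, -0.0999, 0.2662]
ee_rot: [0.382, -3.114, 0.001]
force: [0.8, -0.1, -0.1]
width: 0.403
now [ 0.499  -0.0999  0.2662] yaw -2.8976 t 10.025 w 0.4033235407376917 F [ 0.76 -0.06 -0.08]
shift mm [ 0.2  0.1 61.2] rot [ 0.    -0.004 -0.002]
[ 0.73  0.58 -0.89  1.96  0.58  0.89  1.35]
```

View pics/w5.png

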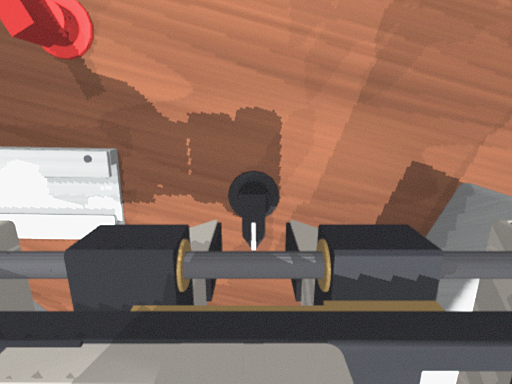

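```bash
python3 -m pendant '[[[0,0,30,0,-0.004,0,0.2],[0,0,52,0,-0.004,0,0.2],[0,0,61,0,-0.004,0,0.2],[0,0,61,0,-0.004,0,0.2],[0,0,61,0,-0.004,0,1],[0,0,61,0,-0.004,0,1],[0,0,61,0,-0.004,0,1],[0,0,61,0,-0.004,0,1],[0,0,61,0,-0.004,0,1]]]' 40
python3 - <<'E'
from h import *
s=arm.observe();shift([.555,.135,.40],-.88+np.pi);print(s['joints'].round(2))
E
```

```text
clock: 11.2
position: [0.499, -0.0997, 0.2058]
ee_rot: [-0.384, 3.117, -0.001]
force: [-0.1, -1.2, 6.3]
width: 0.168
now [ 0.499  -0.0997  0.2058] yaw -2.8965 t 11.2 w 0.1678063164493823 F [-0.07 -1.17  6.28]
shift mm [-111.4  214.  -194.3] rot [-0.000e+00  1.000e-03  1.125e+00]
[ 0.67  0.66 -0.81  2.01  0.69  0.77  1.26]
```

```bash
python3 -m pendant '[[[0,0,-25,0,0,0,1],[0,0,-75,0,0,0,1],[0,0,-130,0,0,0.1,1],[-20,38,-170,0,0,0.28,1],[-40,76,-194,0,0,0.45,1],[-60,114,-194,0,0,0.62,1],[-80,152,-194,0,0,0.8,1],[-100,190,-194,0,0,0.97,1],[-111,212,-194,0,0,1.12,1],[-111,214,-194,0,0,1.125,1],[-111,214,-194,0,0,1.125,1]]]' 40
python3 - <<'E'
from h import *
s=arm.observe();im=get_image('wrist');cv2.imwrite('pics/w6.png',im[:,:,::-1]);shift([.555,.135,.40],-.88+np.pi,s);print(s['joints'].round(2),s['dq'].round(3))
np.savez('w6.npz',**{k:s[k] for k in('position','ee_rot')})
E
```

```text
clock: 12.58
position: [0.5543, 0.1342, 0.399]
ee_rot: [-1.335, -2.844, 0.002]
force: [-0.5, -0.0, -1.3]
width: 0.167
now [0.5543 0.1342 0.399 ] yaw 2.2638 t 12.575 w 0.1666475084506485 F [-0.47 -0.01 -1.33]
shift mm [ 0.2  1.  -1. ] rot [-0.001  0.     0.002]
[ 0.18  0.45 -0.72  1.67  0.32  1.14  0.07] [ 0.021 -0.003  0.006  0.003  0.001 -0.001 -0.002]
```

View pics/w6.png

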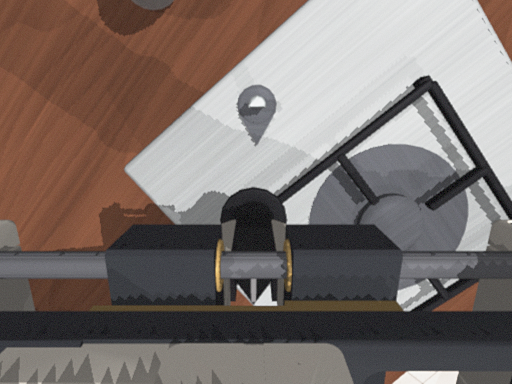

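Run:
```python
import cv2
t=cv2.imread('pics/w6.png')
cv2.imwrite('pics/w6c.png',cv2.resize(t[75:155,216:296],None,fx=7,fy=7,interpolation=cv2.INTER_CUBIC))
```

```text
(no output)
```

View pics/w6c.png

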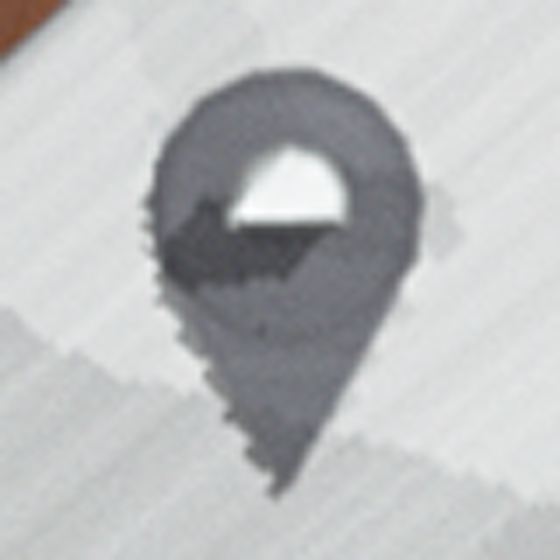

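Run:
```python
from h import *
s=dict(np.load('w6.npz'));K,T=cam('wrist',s)
im=cv2.imread('pics/w6.png');f=lambda x,y:(x/7+216-.43,y/7+75-.43)
g=lambda p,z:ray(K,T,f(*p),z)
a=g((288.5,202.5),.106);b=g((288,202),.086);t=g((277,495),.086);d=t-b
print('spindle',a,'bez',b,'tip',t,np.linalg.norm(d),'yaw',np.arctan2(d[1],d[0]))
e1=g((230,221),.106);e2=g((347,221),.106);e=e2-e1;print('flat len',np.linalg.norm(e),'normal yaw',np.arctan2(e[1],e[0])+np.array([1,-1])*np.pi/2)
# refine by mask
hsv=im[75:155,216:296].astype(int);gray=hsv.mean(2)
m=np.zeros((80,80),np.uint8);m[(gray<150)]=1
# bezel outline mask incl. spindle
cn=max(cv2.findContours(m,cv2.RETR_EXTERNAL,cv2.CHAIN_APPROX_NONE)[0],key=cv2.contourArea)[:,0]+[216,75]
P=np.array([ray(K,T,q,.086)[:2] for q in cn])
r=np.linalg.norm(P-b[:2],axis=1)
for _ in range(4):
    h=(r<.021); A=np.c_[2*P[h],np.ones(h.sum())];sol=np.linalg.lstsq(A,(P[h]**2).sum(1),rcond=None)[0]
    c=sol[:2];r=np.linalg.norm(P-c,axis=1)
print('circle',c,np.sqrt(sol[2]+c@c),'tip',P[r.argmax()],r.max(),'yaw',np.arctan2(*(P[r.argmax()]-c)[::-1]))
w=np.zeros_like(m);w[15:40,25:55]=(gray[15:40,25:55]>185)
ys,xs=np.nonzero(w);print('white',xs.min()+216,xs.max()+216,ys.min()+75,ys.max()+75,w.sum())
# bottom edge slope
cols=np.arange(xs.min()+2,xs.max()-1);bt=[gray[:,c][25:40] for c in cols]
yb=[25+np.interp(-140,-v[2:8],np.arange(2,8)) for v in bt];print(np.round(yb,2),np.polyfit(cols,yb,1))
# knob in grip:
```

```text
spindle [0.50861567 0.19445453 0.106     ] bez [0.50842193 0.19492742 0.086     ] tip [0.53255572 0.16364256 0.086     ] 0.03951178902751261 yaw -0.9137263364114709
flat len 0.014804217623595704 normal yaw [ 2.26389302 -0.87769963]
circle [0.50961117 0.19257673] 0.01864475803163016 tip [0.53227072 0.16376729] 0.036652948087852064 yaw -0.9043216862781394
white 241 264 90 106 124
[27.   27.   27.   27.   27.   27.   27.   31.51 31.57 31.53 31.52 31.52
 31.53 31.53 31.54 31.47 31.42 31.42 31.42 31.36] [ 0.30342278 18.84321933]
```

Run:
```python
from h import *
P=[('w4',[.4992,-.0996,.2677],[3.117,.386,-.005]),('w5',[.499,-.0999,.2662],[.382,-3.114,.001])]
for n,p,r in P:
    s=dict(position=np.array(p),ee_rot=np.array(r));K,T=cam('wrist',s)
    g=cv2.imread(f'pics/{n}.png').mean(2)
    m=(g<58).astype(np.uint8);m[222:]=0;m[:160]=0;m[:,:222]=0;m[:,285:]=0
    cn=max(cv2.findContours(m,cv2.RETR_EXTERNAL,cv2.CHAIN_APPROX_NONE)[0],key=cv2.contourArea)[:,0]
    cn=cn[cn[:,1]<212]
    Q=np.array([ray(K,T,q,.006)[:2] for q in cn])
    A=np.c_[2*Q,np.ones(len(Q))];sol=np.linalg.lstsq(A,(Q**2).sum(1),rcond=None)[0];c=sol[:2]
    print(n,cn[:,0].min(),cn[:,0].max(),cn[:,1].min(),'c',c,'rad',np.sqrt(sol[2]+c@c))
    RR=R.from_rotvec(r);print(' tool frame',RR.inv().apply([c[0]-p[0],c[1]-p[1],0])*1000)
```

```text
w4 228 279 172 c [ 0.49759033 -0.10089985] rad 0.021313076521167054
 tool frame [-1.87810894  0.8679349   0.00644564]
w5 229 278 171 c [ 0.49684698 -0.10021667] rad 0.020032062856394164
 tool frame [2.16570641 0.21311862 0.00927864]
```

```bash
python3 -c "
from h import *
shift([.5098,.1924,.330],-.89+np.pi)"
```

```text
now [0.5545 0.1336 0.399 ] yaw 2.2626 t 12.625 w 0.1731001945958695 F [-0.08 -0.11 -0.52]
shift mm [73.8  3.2 68.9] rot [-0.001  0.     0.011]
```

```bash
python3 -m pendant '[[[35,1,0,0,0,0.011,1],[65,3,10,0,0,0.011,1],[73.8,3.2,35,0,0,0.011,1],[73.8,3.2,60,0,0,0.011,1],[73.8,3.2,69,0,0,0.011,1],[73.8,3.2,69,0,0,0.011,1],[73.8,3.2,69,0,0,0.011,1]]]' 60
python3 - <<'E'
from h import *
for n in('wrist','scene','top'): cv2.imwrite(f'pics/{n}7.png',get_image(n)[:,:,::-1])
shift([.5098,.1924,.314],-.89+np.pi)
s=cv2.imread('pics/scene7.png');t=cv2.imread('pics/top7.png')
d=np.zeros((420,800,3),np.uint8);d[:,:400]=cv2.resize(s[110:194,282:362],(400,420),interpolation=cv2.INTER_CUBIC);d[:,400:]=cv2.resize(t[150:234,120:200],(400,420));cv2.imwrite('pics/c7.png',d)
E
```

```text
clock: 13.5
position: [0.5104, 0.1936, 0.3311]
ee_rot: [1.354, 2.834, 0.002]
force: [0.9, -0.1, 0.5]
width: 0.167
now [0.5102 0.1938 0.331 ] yaw 2.2505 t 13.65 w 0.17343769994090488 F [ 0.89  0.65 -0.84]
shift mm [-0.8 -1.2 17. ] rot [ 0.001  0.    -0.001]
```

View pics/c7.png

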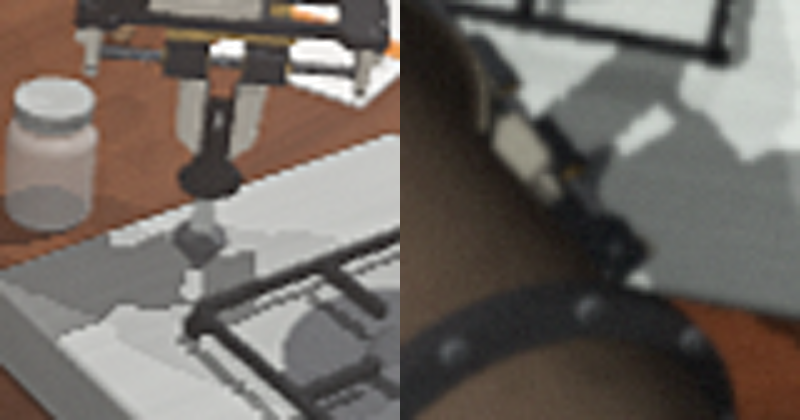

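View pics/wrist7.png

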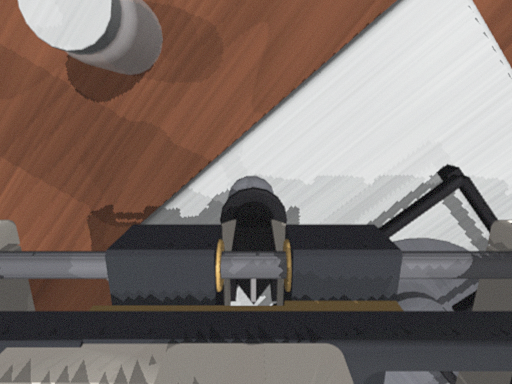

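```bash
python3 -m pendant '[[[-0.8,-1.2,6,0,0,0,1],[-0.8,-1.2,11,0,0,0,1],[-0.8,-1.2,14,0,0,0,1],[-0.8,-1.2,16,0,0,0,1],[-0.8,-1.2,18,0,0,0,1]]]' 60
python3 -c "
from h import *
shift([.5098,.1924,.2998],-.89+np.pi)"
```

```text
clock: 14.28
position: [0.5096, 0.1925, 0.3121]
ee_rot: [1.353, 2.835, 0.0]
force: [-0.1, -0.4, -0.6]
width: 0.171
now [0.5096 0.1925 0.3121] yaw 2.2508 t 14.275 w 0.17081565615466318 F [-0.08 -0.4  -0.59]
shift mm [-0.2  0.1 12.3] rot [ 0.    -0.    -0.001]
```

```bash
python3 -m pendant '[[[0,0,2,0,0,0,1],[0,0,4,0,0,0,1],[0,0,6,0,0,0,1],[0,0,8,0,0,0,1],[0,0,10,0,0,0,1]]]' 60
python3 -c "
from h import *
shift([.5098,.1924,.2938],-.89+np.pi)"
```

```text
clock: 14.9
position: [0.5095, 0.1924, 0.3021]
ee_rot: [1.354, 2.835, -0.0]
force: [1.0, 0.0, -0.7]
width: 0.168
now [0.5095 0.1924 0.3021] yaw 2.2507 t 14.9 w 0.16796494438714463 F [ 0.97  0.04 -0.68]
shift mm [-0.2  0.2  8.3] rot [-0.     0.    -0.001]
```

```bash
python3 -m pendant '[[[0,0,1.5,0,0,0,1],[0,0,3,0,0,0,1],[0,0,4.5,0,0,0,1],[0,0,4.5,0,0,0,1]]]' 60
python3 -m pendant '[[[0,0,1.3,0,0,0,1],[0,0,2.6,0,0,0,1],[0,0,2.6,0,0,0,1]]]' 60
python3 -c "
from h import *
shift([.5098,.1924,.2938],-.89+np.pi)"
```

```text
clock: 15.4
position: [0.5095, 0.1924, 0.2979]
ee_rot: [1.353, 2.835, -0.0]
force: [-1.4, -0.2, 4.8]
width: 0.174
clock: 15.78
position: [0.5096, 0.1925, 0.2955]
ee_rot: [1.353, 2.835, 0.0]
force: [-2.1, -1.4, 6.5]
width: 0.169
now [0.5096 0.1925 0.2955] yaw 2.2507 t 15.775 w 0.16869532960763547 F [-2.05 -1.35  6.55]
shift mm [-0.2  0.1  1.7] rot [ 0.     0.    -0.001]
```

```bash
python3 -m pendant '[[[0,0,1,0,0,0,1],[0,0,2,0,0,0,1],[0,0,2,0,0,0,1]]]' 60
python3 -m pendant '[[[0,0,0.4,0,0,0,1],[0,0,0.4,0,0,0,1]]]' 60
```

```text
clock: 16.15
position: [0.5095, 0.1925, 0.2937]
ee_rot: [1.353, 2.835, 0.0]
force: [-2.1, -1.9, 8.6]
width: 0.173
clock: 16.4
position: [0.5096, 0.1925, 0.2936]
ee_rot: [1.353, 2.834, 0.0]
force: [-3.4, -1.9, 12.3]
width: 0.17
```

```bash
python3 -m pendant '[[[0,0,0.3,0,0,0,1],[0,0,0.3,0,0,0,1],[0,0,0.3,0,0,0,1]]]' 60
python3 - <<'E'
from h import *
for n in('wrist','scene'): cv2.imwrite(f'pics/{n}8.png',get_image(n)[:,:,::-1])
shift([.5098,.1924,.2938],-.89+np.pi)
s=cv2.imread('pics/scene8.png');t=cv2.imread('pics/wrist8.png')
d=np.zeros((420,800,3),np.uint8);d[:,:400]=cv2.resize(s[110:194,282:362],(400,420),interpolation=cv2.INTER_CUBIC);d[:,400:]=cv2.resize(t[160:310,182:325],(400,420));cv2.imwrite('pics/c8.png',d)
E
```

```text
clock: 16.77
position: [0.5095, 0.1926, 0.2936]
ee_rot: [1.353, 2.834, 0.0]
force: [-4.8, -3.0, 15.1]
width: 0.169
now [0.5096 0.1925 0.2936] yaw 2.2507 t 16.875 w 0.1724869283074862 F [-4.23 -3.93 15.16]
shift mm [-0.3  0.1 -0.2] rot [ 0.001  0.001 -0.001]
```

View pics/c8.png

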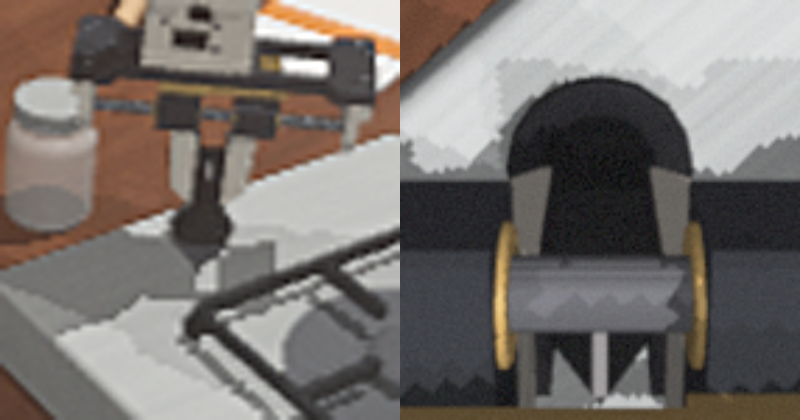

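```bash
python3 -c "
from cell import arm
s=arm.observe();print(s['force'],s['width'],s['dq'].round(3));print(arm.sign_off())"
```

```text
[-4.22938413 -3.92611829 15.15712043] 0.1724869283074862 [-0.    -0.001 -0.    -0.     0.002 -0.     0.001]
the job is handed in; nothing more can be done
None
```

I fitted the knob on the spindle and pressed it down to the stop. I handed the job in at about 16.9 s of the 42 s, with the gripper still holding the knob down.

**What I did:** I slid the black knob out of the aluminium rack's slot and lifted it clear. I then set it down on free table to turn the hand half a turn, because the last joint would have passed its range at the spindle's angle. After regrasping, I aligned its nose with the bezel's nose and lowered it onto the spindle.

**Last checks:**
- **Fit:** the knob went on with almost no force. The spring then took up the load, rising from about 5 N to 9 N.
- **Pressed to the stop:** the tool height stalled at 0.2936 m, against 0.2938 m expected for fully pressed. The force then rose to about 15 N.
- **Grip and stillness:** the jaws are at about 16 mm, the width of the bar grip, with the grip set to 60 N. The arm was still.
- **Picture:** the last crop shows the knob's skirt down at the bezel, noses pointing the same way.

**Less certain:**
- **Set-down force:** setting the knob down on the table briefly gave 54 N at the wrist, below the 120 N limit.
- **Spindle angle:** two readings differed by about 0.03 rad (-0.88 from the flat, -0.91 from the bezel). I used -0.89, well within the tolerance.
- **Bystanders:** I saw no contact with the pot, the foil tins or the jar, but I did not measure their final positions.

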